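# Change the tilted can rest over to cans

## Task

Take the white reversible plate off the two pins of the tilted steel rest, turn it over so that its two long ribs face outward and its grip tab is still at the top, and seat it fully home on the pins again. Then lay the tall slim can in the cradle between the ribs, standing down on the rest's ledge, and let go. Do not knock over or shove aside the other cans and the bottle.

Things in the scene. Friction and masses are not known exactly. Their poses are not given: they have to be found in the camera images.
- slope: fixed sloping steel panel of the rest, 124 mm wide (y), leaning 40 deg from vertical; its face looks up and to the robot's right (-y, up to 25 deg either way). Origin on the face's centre line, 95 mm above the table. x points down the slope, z out of the face. The panel runs from x = -50 (top edge) to +75 mm and is 3 mm thick, so the plate's tab stands free above it, front and back
- stout_pin (a point): centre of the end of the upper pin: 18 mm diameter, standing 23 mm out of the panel along slope z, at slope x = -35 mm, y = 0; last 4.5 mm chamfered
- thin_pin (a point): centre of the end of the lower pin: 12 mm diameter, standing 23 mm out, at slope x = +35 mm, y = 0; last 4.5 mm chamfered
- ledge (a point): where the middle of the can's foot belongs, on the ledge at the bottom of the panel: slope x = 70 mm, y = 0, z = 54 mm. The ledge is at right angles to the panel, 88 mm deep (z) and 124 mm wide
- plate: loose white plastic plate, 0.2 to 0.33 kg, 120 (x) by 110 (y) by 10 mm (z), origin at the slab's centre. Face +z has two ribs along x, 100 x 8 mm, 12 mm high, 40 mm clear between; face -z has four 16 mm buttons, 12 mm high. Through holes on the centre line: 21 mm at x = -35, 15 mm at x = +35 mm. At the start it hangs home on the pins, ribs against the panel, x down the slope
- tab (a point): middle of the plate's grip tab (plate x = -83 mm, y = 0, z = 0). The tab is 44 mm wide (y), 10 mm thick, and runs from plate x = -60 to -96 mm at the slab's upper end
- rib_face (a point): point midway between the ribs, level with their tops, 17 mm from the plate's origin along its +z. Seated either way round, the plate's origin is at slope x = 0 to 2, y = 0, z = 17 mm (ribs or buttons of the back face touch the panel); this point is then at slope z = 34 mm with ribs outward, 0 with ribs inward. Turned over about its own x axis the plate fits again
- slim_can: the tall slim closed aluminium can, 57 mm diameter, 146 mm tall, 0.26 to 0.43 kg, standing on the table. Origin: centre of its foot; z along its axis to the top. In the cradle it rests on the ribs' inner edges, its axis parallel to the slope at slope y = 0, z = 54 mm, top up the slope, foot on the ledge
- squat_can_a: bystander: short wide aluminium can, 66 mm diameter, 105 mm tall, about 0.3 kg; origin at the centre of its foot
- squat_can_b: bystander: another can like squat_can_a
- brown_bottle: bystander: brown glass bottle, 62 mm diameter, 210 mm tall; origin at the centre of its foot
Mind the look-alikes: they are no part of the job. Leave any green or turquoise look-alike of the slim_can alone.

How it is judged (in metres and radians):
On the way, in this order (a step that is already met when the one before it is completed fails the run):
1. the plate is off the pins (z of plate in the frame of slope above 0.05 m), for 0.1 s.
2. the plate is home on the pins, ribs outward (x of plate in the frame of slope between -0.004 and 0.005 m and y of plate in the frame of slope between -0.004 and 0.004 m and z of plate in the frame of slope below 0.02 m and z of rib_face in the frame of slope above 0.03 m and angle between the z axis of plate and the z axis of slope, either way round below 0.06 rad and angle between the x axis of plate and the x axis of slope, either way round below 0.08 rad), for 0.2 s.
At the end, for the whole second after the job is handed in: Plate home on both pins, ribs outward, tab up (within 4 mm along and across, 3 mm of touching home, 0.06 rad of level with the panel); slim can in the cradle, top up the slope, foot within 5 mm of the ledge, axis within 6 mm and 0.1 rad of the cradle's middle; both at rest (all of step 2 and y of slim_can in the frame of slope between -0.006 and 0.006 m and z of slim_can in the frame of slope between 0.048 and 0.06 m and x of slim_can in the frame of slope between 0.065 and 0.075 m and angle between the z axis of slim_can and the x axis of slope, either way round below 0.1 rad and linear speed of each of slim_can, plate below 0.02 m/s).
It fails at once if another can is shoved more than 40 mm or knocked over (distance of any of squat_can_a, squat_can_b from where it was at the start of the episode above 0.04 m or angle between any of squat_can_a, squat_can_b's own z axis and vertical above 0.6 rad).
It fails at once if the bottle is shoved more than 40 mm or knocked over (distance of brown_bottle from where it was at the start of the episode above 0.04 m or angle between brown_bottle's own z axis and vertical above 0.6 rad).
It also fails if it takes over 67 s, if anything falls off the work surface, if the arm or the gripper's body presses on something with over 40 N, if the wrist force passes 120 N, or if a joint passes its speed limit or range.

## Robot

A 6-joint arm with a two-finger parallel gripper is mounted at the origin on the work surface. World frame = base frame: x ahead of the robot, y to its left, z up, the work surface at z = 0. Lengths are in mm, angles in rad, forces in N, time in s.
With the tool pointing down it reaches from about 350 to 775 mm from the base axis. Payload 7.3 kg.
Tool frame: the origin (TCP) lies at the centre of the arm's flange, where the gripper is bolted on; the fingertips stand 178 mm ahead of it and the grasp point (between the pads) lies 159 mm ahead of it; z points along the fingers, y is the direction in which the jaws open and shut (so a half turn about z gives the same grasp; the last joint's range is limited). The gripper opens to 92 mm and grips with 3 to 60 N. Pads are 19 mm wide; open, the fingers measure 130 mm over their backs; the gripper's body (75 mm by 190 mm) begins 47 mm behind the grasp point.
Start: joints at [1.001, 0.342, 1.524, -0, 1.275, -0.146], TCP at [215.874, 478.567, 404.741] pointing down, gripper open.
Joint ranges: [-2.53, 2.53], [-0.77, 2.02], [0.04, 2.7], [-1, 4.14], [0.28, 2.66], [-3.11, 3.11]. Speed limits (rad/s): [2.57, 2.57, 3.14, 3.14, 3.14, 3.14].

## Interface

Orientations are given as [roll, pitch, yaw] about the fixed x, y, z axes, in that order (R = Rz(yaw) Ry(pitch) Rx(roll)).
In Python, from plant import get_obs, capture, close_job gives the robot as it stands. The module is installed in compiled form; this text tells all that it offers.
- The arm moves only by the shell command python3 -m pendant 'ROWS'. ROWS is JSON, a list of rows, each a list of 3 entries, a list of its own where there are three numbers: the shift along the tool's x, y, z in m, then the turn, a rotation vector about the tool's x, y, z in rad, then the finger opening in m, from 0 to 0.0918. In form: [[[tx, ty, tz], [wx, wy, wz], fingers], ...]. A call has 1 to 10 rows; each row is the pose to reach, as a shift and turn from the pose commanded when the call began, along the tool's axes at that moment; what a row does not reach only later rows make up. A row lasts 1/12 s, in which the tool goes at most 41.7 mm and 7.16 degrees, less where a joint would pass 70% of its speed; a pose out of reach is approached as far as the arm can. A call with a gripper value outside its range is refused whole. The fingers move at their own pace and stop on an object; the grip force is fixed at half the most. Time passes only in rows, so rows that repeat a pose let the fingers close. It gives the time, the measured TCP pose, the force and the opening at its end, in the units of the state.
- get_obs(): the state, without advancing time (a new reading comes with each control period).
- capture(name): name is "side" or "top"; returns a dict with "color" (420x560x3 uint8, red, green, blue), "mtx" (3x3 intrinsics, pixels), "rvec" (rotation vector, rad) and "tvec" (3), from world to camera coordinates, as OpenCV has them. Camera axes: x right, y down, z forward; pixel columns grow to the right and rows downward; lengths in mm; the calibration is good to about 2 mm. A picture is of the moment at which its call begins. There is no depth.
- close_job(): hands the job in, once; it reports no verdict.
The state is a dict: "time": time; "joint_positions": joint angles; "dq": joint speeds; "tau": joint torques, N m; "tool_pos": TCP position; "tcp_rot": TCP orientation; "contact_force": force on the tool from outside, world axes, zero at the start; "moment": the same for the moment, N m; "grip_width": finger opening in mm.
Only numpy, scipy, OpenCV 4.12 (cv2) and the standard library are available. Lean on these libraries where they do the work, as an engineer would, in place of code of your own. Each camera call takes 0.05 s, during which the arm holds its last target. There are 200 camera calls.

## Working session

There is one attempt and no reset: what is moved stays moved. The work goes in short steps, Python scripts to look and compute and a shell command to move; the robot and the scene stay as the last step left them, time stands still between calls to the robot, and variables do not carry over. Pictures are saved under pics/ and viewed, about 8 in all and at most 12, crops included, and the job is handed in when it is done.

```bash
mkdir -p pics; python3 - <<'E'
from plant import get_obs, capture
import cv2,numpy as np
o=get_obs();print({k:np.round(v,3).tolist() for k,v in o.items()})
for n in("side","top"):
    c=capture(n);cv2.imwrite(f"pics/{n}0.png",c["color"][:,:,::-1])
    R=cv2.Rodrigues(np.array(c["rvec"]))[0];print(n,np.round(c["mtx"],1).tolist(),(-R.T@np.array(c["tvec"]).ravel()).round(1),R.round(3).tolist())
E
```

```text
{'time': 0.0, 'joint_positions': [1.001, 0.343, 1.525, -0.0, 1.275, -0.146], 'dq': [0.001, -0.0, 0.001, 0.001, -0.0, -0.0], 'tau': [0.002, -43.123, -24.422, 0.072, 0.056, -0.0], 'tool_pos': [215.796, 478.451, 404.053], 'tcp_rot': [-3.14, -0.0, 2.718], 'contact_force': [-0.365, -0.335, 0.573], 'moment': [0.009, -0.008, 0.046], 'grip_width': 91.908}
side [[462.8, 0.0, 275.3], [0.0, 462.8, 215.5], [0.0, 0.0, 1.0]] [459.6 646.2 859. ] [[-0.981, -0.196, 0.012], [-0.146, 0.686, -0.713], [0.131, -0.701, -0.701]]
top [[416.9, 0.0, 283.2], [0.0, 416.9, 209.0], [0.0, 0.0, 1.0]] [ 414.8  -93.3 1235.9] [[0.015, -1.0, -0.023], [-0.987, -0.012, -0.16], [0.16, 0.025, -0.987]]
```

View pics/side0.png

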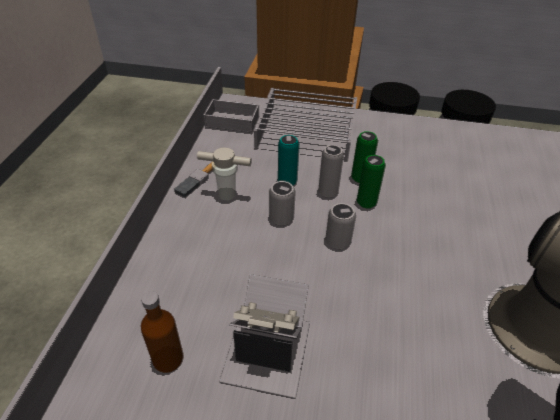

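View pics/top0.png

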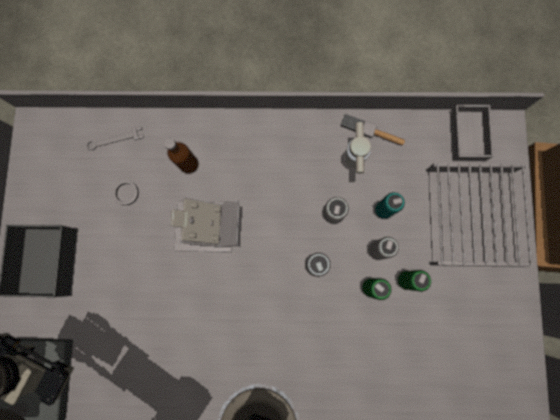

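Candidates for the slim can: tall grey can, side (330,172) / top (386,247). Look-alikes are turquoise (288,160), green (366,155) and green (372,180), plus the squat grey cans at (281,203) and (340,226). I choose the tall grey one. The rest with the plate is at side (268,330) / top (205,222).

```bash
cat > h.py <<'E'
import numpy as np,cv2
from scipy.spatial.transform import Rotation as Ro
from plant import get_obs,capture
def cam(c):
    return np.array(c["mtx"]),cv2.Rodrigues(np.array(c["rvec"],float))[0],np.array(c["tvec"],float).ravel()
def ray(c,uv):
    K,R,t=cam(c);return -R.T@t,R.T@np.linalg.inv(K)@np.array([uv[0],uv[1],1.])
def onz(c,uv,z):
    o,d=ray(c,uv);return o+d*(z-o[2])/d[2]
def onplane(c,uv,p,n):
    o,d=ray(c,uv);return o+d*(np.dot(np.subtract(p,o),n)/np.dot(d,n))
def tri(pairs):
    A=np.zeros((3,3));b=np.zeros(3)
    for c,uv in pairs:
        o,d=ray(c,uv);d/=np.linalg.norm(d);M=np.eye(3)-np.outer(d,d);A+=M;b+=M@o
    return np.linalg.solve(A,b)
def proj(c,P):
    K,R,t=cam(c);q=K@(R@np.asarray(P,float).T+t[:,None] if np.ndim(P)>1 else R@np.asarray(P)+t);return (q[:2]/q[2]).T
def slope(o,az): # az: heading of horizontal facing direction
    h=np.array([np.cos(az),np.sin(az),0]);s,c=np.sin(np.radians(40)),np.cos(np.radians(40))
    x=h*s-np.array([0,0,c]);z=h*c+np.array([0,0,s]);return np.array(o,float),np.c_[x,np.cross(z,x),z]
E
python3 - <<'E'
from h import *
ct=capture("top");cs=capture("side")
a=cv2.resize(ct["color"][185:265,160:255],None,fx=6,fy=6,interpolation=cv2.INTER_CUBIC)
b=cv2.resize(cs["color"][270:395,215:315],None,fx=5,fy=5,interpolation=cv2.INTER_CUBIC)
a=cv2.copyMakeBorder(a,0,max(0,b.shape[0]-a.shape[0]),0,0,0);b=b[:600]
b=cv2.resize(cs["color"][295:385,215:315],None,fx=5,fy=5,interpolation=cv2.INTER_CUBIC)
print(a.shape,b.shape)
cv2.imwrite("pics/ct.png",a[:480,:,::-1]);cv2.imwrite("pics/cs.png",b[:,:,::-1])
for n,uv,z in [("tab",(180,217),170),("ledge",(232,222),60),("slimtop",(388,243),146),("foot?",(386,252),0),("sqA",(337,205),105),("sqB",(319,260),105),("bottle",(170,145),210)]:print(n,onz(ct,uv,z).round(0))
for n,uv in [("slim",(332,150)),("turq",(289,139)),("sqA",(284,187)),("sqB",(343,211)),("bottle",(151,300))]:
    print(n,onz(cs,uv,dict(slim=146,turq=146,bottle=210).get(n,105)).round(0))
E
```

```text
(625, 570, 3) (450, 500, 3)
tab [563. 202. 170.]
ledge [566.  82.  60.]
slimtop [ 505. -339.  146.]
foot? [ 490. -366.    0.]
sqA [ 610. -212.  105.]
sqB [ 460. -163.  105.]
bottle [744. 227. 210.]
slim [ 497. -333.  146.]
turq [ 614. -357.  146.]
sqA [ 599. -211.  105.]
sqB [ 448. -156.  105.]
bottle [746. 239. 210.]
```

View pics/ct.png

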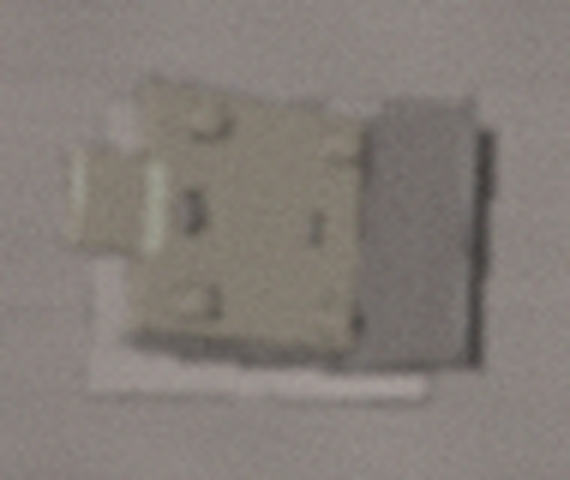

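View pics/cs.png

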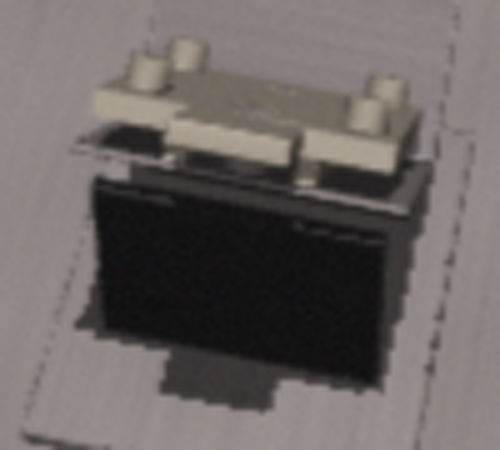

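```bash
python3 - <<'E'
from h import *
ct=capture("top");cs=capture("side")
T=lambda u,v:((u+.5)/6-.5+160,(v+.5)/6-.5+185)
S=lambda u,v:((u+.5)/5-.5+215,(v+.5)/5-.5+295)
hz=lambda x,z:95-x*np.cos(np.radians(40))+z*np.sin(np.radians(40))
# (cam, px, slope xyz)
F=[("t",T(75,150),(-95,22,22)),("t",T(72,245),(-95,-22,22)),("t",T(148,82),(-59,55,22)),("t",T(133,335),(-59,-55,22)),
("t",T(362,118),(61,55,22)),("t",T(352,347),(61,-55,22)),("t",T(475,98),(70,62,88)),("t",T(473,367),(70,-62,88)),("t",T(194,212),(-35,0,23)),("t",T(317,228),(35,0,23)),
("s",S(170,122),(-95,-22,22)),("s",S(294,140),(-95,22,22)),("s",S(97,90),(-59,-55,22)),("s",S(398,142),(-59,55,22)),
("s",S(72,150),(-50,-62,0)),("s",S(405,212),(-50,62,0)),("s",S(300,163),(-95,22,12)),("s",S(170,150),(-95,-22,12))]
# sign of y: slope y = z cross x ; check
_,R=slope((0,0,0),-np.pi/2);print(R.round(2).tolist())
pts=[];
for c,uv,p in F: pts.append(onz(ct if c=="t" else cs,uv,hz(p[0],p[2])))
pts=np.array(pts);P=np.array([f[2] for f in F],float)
for f,q in zip(F,pts):print(f[0],f[2],q.round(1))
# planar rigid fit in xy: coords in heading frame (along h, lateral)
s,c=np.sin(np.radians(40)),np.cos(np.radians(40))
L=np.c_[P[:,0]*s+P[:,2]*c,P[:,1]]
def fit(L,q):
    a=L-L.mean(0);b=q-q.mean(0);H=a.T@b
    th=np.arctan2(H[0,1]-H[1,0],H[0,0]+H[1,1]);M=np.array([[np.cos(th),-np.sin(th)],[np.sin(th),np.cos(th)]])
    return th,q.mean(0)-M@L.mean(0),(q-(L@M.T+q.mean(0)-M@L.mean(0)))
for nm,m in(("t",[f[0]=="t" for f in F]),("s",[f[0]=="s" for f in F]),("all",[True]*len(F))):
    m=np.array(m);th,t,r=fit(L[m],pts[m,:2]);print(nm,np.degrees(th),t.round(1));print(r.round(1).tolist())
E
```

```text
[[0.0, 1.0, 0.0], [-0.64, 0.0, -0.77], [-0.77, 0.0, 0.64]]
t (-95, 22, 22) [580.3 220.  181.9]
t (-95, -22, 22) [539.2 218.9 181.9]
t (-59, 55, 22) [615.4 197.5 154.3]
t (-59, -55, 22) [503.4 198.  154.3]
t (61, 55, 22) [616.1 118.4  62.4]
t (61, -55, 22) [506.7 118.7  62.4]
t (70, 62, 88) [620.1  59.7  97.9]
t (70, -62, 88) [495.5  56.6  97.9]
t (-35, 0, 23) [560.  178.4 136.6]
t (35, 0, 23) [560.3 133.6  83. ]
s (-95, -22, 22) [581.5 224.4 181.9]
s (-95, 22, 22) [538.8 222.8 181.9]
s (-59, -55, 22) [615.1 199.6 154.3]
s (-59, 55, 22) [506.1 198.9 154.3]
s (-50, -62, 0) [622.  212.7 133.3]
s (-50, 62, 0) [500.3 213.2 133.3]
s (-95, 22, 12) [535.8 227.2 175.5]
s (-95, -22, 12) [580.  231.2 175.5]
t -90.04385664972611 [559.7 174.1]
[[-1.5, 1.7], [1.4, 0.5], [0.7, 2.3], [-1.4, 2.8], [1.5, 0.3], [2.0, 0.6], [-1.6, -2.0], [-2.1, -5.2], [0.3, -0.6], [0.6, -0.4]]
s 90.18190170883385 [559.8 253.6]
[[-0.5, 15.0], [0.8, 13.5], [0.2, -33.0], [1.2, -33.4], [0.1, -8.9], [2.3, -8.0], [-2.2, 25.5], [-2.0, 29.4]]
all -90.15532101567206 [559.8 176.3]
[[-1.7, -0.4], [1.3, -1.7], [0.6, 0.3], [-1.5, 0.5], [1.5, -1.7], [2.0, -1.6], [-1.5, -4.0], [-2.0, -7.4], [0.2, -2.7], [0.6, -2.5], [43.6, 3.9], [-43.1, 2.4], [110.3, 2.1], [-108.8, 1.7], [124.1, 4.2], [-121.6, 5.0], [-46.1, -0.9], [42.1, 3.0]]
```

```bash
cat >> h.py <<'E'
SO,SR=slope((559.8,177,95),-np.pi/2)
def cur(o=None):
    o=o or get_obs();return np.array(o["tool_pos"]),Ro.from_euler("xyz",o["tcp_rot"]).as_matrix()
def rel(P,R,o=None):
    p,r=cur(o);return ((r.T@(np.asarray(P)-p))/1000).round(4).tolist(),Ro.from_matrix(r.T@R).as_rotvec().round(4).tolist()
def wrist(R,j1,phi,s4=1):
    M=Ro.from_euler("ZY",[j1,phi]).as_matrix().T@R@Ro.from_euler("z",-np.pi/2).as_matrix()
    a,b,c=Ro.from_matrix(M).as_euler("ZYZ");return s4*a,b,c
def sl(x,y,z): return SO+SR@np.array([x,y,z],float)
E
python3 - <<'E'
from h import *
o=get_obs();p,r=cur(o);print("chk",wrist(r,1.001,1.867))
for sg in(1,-1):
    R=np.c_[np.cross(sg*SR[:,2],SR[:,0]),sg*SR[:,2],SR[:,0]]
    P=sl(-83,0,17)-159*R[:,2];Pp=P-70*R[:,2]
    w=P-100*R[:,2]
    print(sg,P.round(1),Pp.round(1),rel(Pp,R),[np.round(wrist(R,np.arctan2(w[1],w[0]),f),2).tolist() for f in(1.5,1.87,2.1)])
E
```

```text
chk (np.float64(-3.3855217143469174e-06), np.float64(1.275005729565399), np.float64(-0.1460011125115631))
1 [559.8 319.5 291.3] [559.8 364.5 344.9] ([-0.3604, 0.0375, 0.0595], [-0.2015, -0.9354, 2.5715]) [[-0.62, 2.0, 2.01], [-0.56, 1.69, 2.22], [-0.56, 1.5, 2.35]]
-1 [559.8 319.5 291.3] [559.8 364.5 344.9] ([-0.3604, 0.0375, 0.0595], [0.6871, -0.148, -0.4063]) [[-0.62, 2.0, -1.13], [-0.56, 1.69, -0.92], [-0.56, 1.5, -0.79]]
```

```bash
python3 -m pendant '[[[-0.12,0.0125,0.02],[0.23,-0.05,-0.135],0.05],[[-0.24,0.025,0.04],[0.46,-0.1,-0.27],0.05],[[-0.3604,0.0375,0.0595],[0.6871,-0.148,-0.4063],0.05],[[-0.3604,0.0375,0.0595],[0.6871,-0.148,-0.4063],0.05],[[-0.3604,0.0375,0.0595],[0.6871,-0.148,-0.4063],0.05],[[-0.3604,0.0375,0.0595],[0.6871,-0.148,-0.4063],0.05],[[-0.3604,0.0375,0.0595],[0.6871,-0.148,-0.4063],0.05],[[-0.3604,0.0375,0.0595],[0.6871,-0.148,-0.4063],0.05],[[-0.3604,0.0375,0.0595],[0.6871,-0.148,-0.4063],0.05],[[-0.3604,0.0375,0.0595],[0.6871,-0.148,-0.4063],0.05]]'
python3 - <<'E'
from h import *
o=get_obs();print(np.round(o["joint_positions"],2),o["time"])
R=np.c_[np.cross(-SR[:,2],SR[:,0]),-SR[:,2],SR[:,0]]
print(rel(sl(-83,0,17)-229*R[:,2],R))
E
```

```text
time: 1.13
tool_pos: [564.8, 361.0, 342.4]
tcp_rot: [-2.442, -0.0, 3.137]
contact_force: [-0.1, -0.3, -1.4]
grip_width: 50.1
[ 0.57  0.79  1.01 -0.58  1.74 -0.98] 1.1333
([0.0051, 0.001, -0.0042], [-0.0014, -0.0031, -0.0035])
```

```bash
python3 -m pendant '[[[0.005,0.001,0.036],[-0.0014,-0.003,-0.0035],0.05],[[0.005,0.001,0.0655],[-0.0014,-0.003,-0.0035],0.05],[[0.005,0.001,0.0655],[-0.0014,-0.003,-0.0035],0.05],[[0.005,0.001,0.0655],[-0.0014,-0.003,-0.0035],0.03],[[0.005,0.001,0.0655],[-0.0014,-0.003,-0.0035],0.02],[[0.005,0.001,0.0655],[-0.0014,-0.003,-0.0035],0.02]]'
python3 - <<'E'
from h import *
o=get_obs();print(o["contact_force"])
R=np.c_[np.cross(-SR[:,2],SR[:,0]),-SR[:,2],SR[:,0]]
print(rel(sl(-83,0,17)-159*R[:,2],R))
c=capture("side");cv2.imwrite("pics/g1.png",cv2.resize(c["color"][230:390,170:370],None,fx=4,fy=4,interpolation=cv2.INTER_CUBIC)[:600,:,::-1])
E
```

```text
time: 1.63
tool_pos: [555.0, 324.3, 296.0]
tcp_rot: [-2.447, 0.003, -3.136]
contact_force: [0.2, -0.2, 0.8]
grip_width: 34.5
[ 0.15820257 -0.24071948  0.80111115]
([-0.0048, -0.0007, 0.0066], [0.0033, 0.0058, 0.0024])
```

View pics/g1.png

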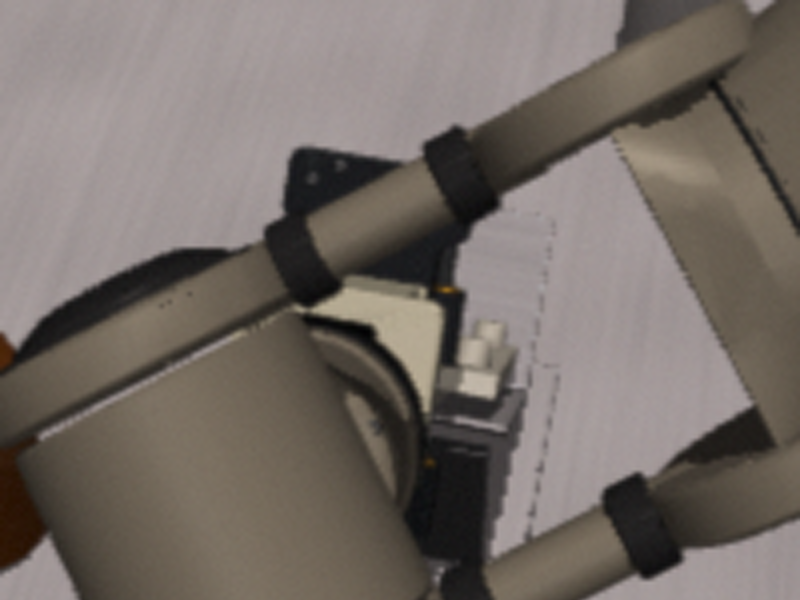

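```bash
python3 -m pendant '[[[-0.005,-0.001,0.0045],[0.0014,0.003,0.0035],0.03],[[-0.005,-0.001,0.0045],[0.0014,0.003,0.0035],0.026],[[-0.005,-0.001,0.0045],[0.0014,0.003,0.0035],0.022],[[-0.005,-0.001,0.0045],[0.0014,0.003,0.0035],0.02],[[-0.005,-0.001,0.0045],[0.0014,0.003,0.0035],0.02]]'
python3 - <<'E'
from h import *
o=get_obs();print(o["contact_force"],o["moment"])
R=np.c_[np.cross(-SR[:,2],SR[:,0]),-SR[:,2],SR[:,0]]
print(rel(sl(-83,0,17)-159*R[:,2],R))
E
```

```text
time: 2.1
tool_pos: [559.8, 319.7, 291.7]
tcp_rot: [-2.444, 0.0, -3.142]
contact_force: [-0.2, 0.9, 0.3]
grip_width: 20.3
[-0.18938147  0.87527647  0.30838707] [0.43099076 0.01446811 0.04827483]
([0.0, 0.0001, 0.0004], [0.0005, 0.0002, -0.0001])
```

```bash
python3 -m pendant '[[[0,0,0],[0,0,0],0.018],[[0,0,0],[0,0,0],0.017]]'; python3 -c "
from h import *
o=get_obs();print(o['contact_force'],o['moment'])"
python3 -m pendant '[[[0,0,0],[0,0,0],0.015],[[0,0,0],[0,0,0],0.014]]'; python3 -c "
from h import *
o=get_obs();print(o['contact_force'],o['moment'])"
python3 -m pendant '[[[0,0,0],[0,0,0],0.012],[[0,0,0],[0,0,0],0.012]]'; python3 -c "
from h import *
o=get_obs();print(o['contact_force'],o['moment'])"
```

```text
time: 2.27
tool_pos: [559.8, 319.7, 291.7]
tcp_rot: [-2.444, 0.0, -3.141]
contact_force: [-0.7, -0.2, 0.3]
grip_width: 17.6
[-0.69234876 -0.19209171  0.32410815] [ 0.40926017 -0.01806891 -0.00476401]
time: 2.43
tool_pos: [559.8, 319.6, 291.6]
tcp_rot: [-2.444, 0.0, -3.142]
contact_force: [0.0, -1.2, 0.2]
grip_width: 14.5
[ 0.02905853 -1.15377315  0.18642111] [ 0.41045086 -0.00856677  0.01400188]
time: 2.6
tool_pos: [559.8, 319.6, 291.6]
tcp_rot: [-2.444, 0.0, -3.142]
contact_force: [-0.0, -0.2, 0.9]
grip_width: 12.2
[-0.01088746 -0.19789858  0.94553145] [0.34987946 0.03000037 0.02511392]
```

Alignment across the tab is within about 1 mm. I grip it now.

```bash
python3 -m pendant '[[[0,0,0],[0,0,0],0.0],[[0,0,0],[0,0,0],0.0],[[0,0,0],[0,0,0],0.0],[[0,0,0],[0,0,0],0.0]]'; python3 -c "
from h import *
o=get_obs();print(o['contact_force'],o['moment'],np.round(o['joint_positions'],2))"
```

```text
time: 2.93
tool_pos: [559.9, 319.4, 291.8]
tcp_rot: [-2.443, 0.0, 3.141]
contact_force: [0.1, -2.3, 1.6]
grip_width: 9.8
[ 0.1178416  -2.34878399  1.62111242] [-0.10164133 -0.11183283 -0.07672241] [ 0.52  0.78  1.18 -0.59  1.58 -0.93]
```

```bash
python3 -m pendant '[[[0,-0.003,0],[0,0,0],0],[[0,-0.006,0],[0,0,0],0],[[0,-0.01,0],[0,0,0],0],[[0,-0.015,0],[0,0,0],0],[[0,-0.02,0],[0,0,0],0]]'
python3 -m pendant '[[[0,-0.01,0],[0,0,0],0],[[0,-0.02,0],[0,0,0],0],[[0,-0.035,-0.005],[0,0,0],0],[[0,-0.055,-0.015],[0,0,0],0],[[0,-0.08,-0.03],[0,0,0],0],[[0,-0.08,-0.04],[0,0,0],0],[[0,-0.08,-0.04],[0,0,0],0],[[0,-0.08,-0.04],[0,0,0],0],[[0,-0.08,-0.04],[0,0,0],0]]'
python3 - <<'E'
from h import *
o=get_obs();print(o['contact_force'],o['moment'],np.round(o['joint_positions'],2))
for n in("top","side"):
  c=capture(n);cv2.imwrite(f"pics/pull_{n}.png",c["color"][:,:,::-1])
a=cv2.imread("pics/pull_top.png")[160:280,140:260];b=cv2.imread("pics/pull_side.png")[250:390,200:340]
cv2.imwrite("pics/pull.png",np.hstack([cv2.resize(a,(400,400),interpolation=2),cv2.resize(b,(400,400),interpolation=2)]))
E
```

```text
time: 3.35
tool_pos: [559.8, 303.8, 304.4]
tcp_rot: [-2.444, -0.001, 3.141]
contact_force: [-0.4, 0.1, -2.7]
grip_width: 9.9
time: 4.1
tool_pos: [559.5, 268.9, 385.2]
tcp_rot: [-2.444, -0.002, -3.141]
contact_force: [-0.6, -0.1, -3.1]
grip_width: 9.6
[-0.63996639 -0.0731488  -3.14430371] [ 0.84304528 -0.02524251 -0.04486874] [ 0.46  0.64  1.17 -0.62  1.66 -1.07]
```

View pics/pull.png

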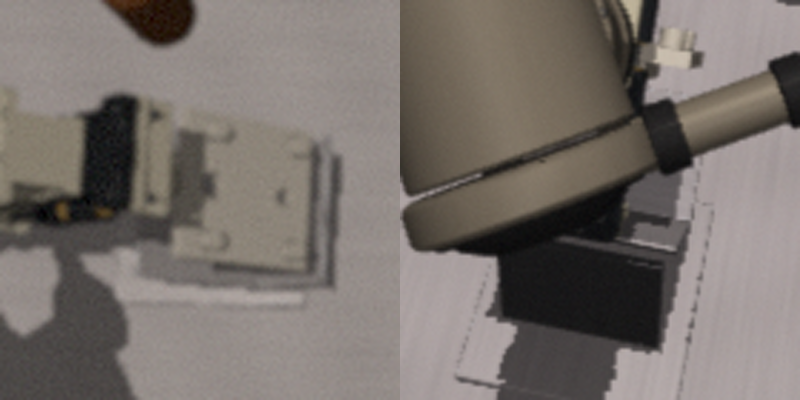

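```bash
python3 -m pendant '[[[0,-0.02,0.0014],[-0.05,0,0],0],[[0,-0.045,0.003],[-0.13,0,0],0],[[0,-0.07,0.005],[-0.23,0,0],0],[[0,-0.095,0.007],[-0.33,0,0],0],[[0,-0.12,0.009],[-0.43,0,0],0],[[0,-0.14,0.0105],[-0.53,0,0],0],[[0,-0.146,0.011],[-0.62,0,0],0],[[0,-0.146,0.011],[-0.675,0,0],0],[[0,-0.146,0.011],[-0.698,0,0],0],[[0,-0.146,0.011],[-0.698,0,0],0]]'
python3 -m pendant '[[[0,0,0],[0,0,0.05],0],[[0,0,0],[0,0,0.15],0],[[0,0,0],[0,0,0.27],0],[[0,0,0],[0,0,0.39],0],[[0,0,0],[0,0,0.51],0],[[0,0,0],[0,0,0.63],0],[[0,0,0],[0,0,0.75],0],[[0,0,0],[0,0,0.87],0],[[0,0,0],[0,0,0.99],0],[[0,0,0],[0,0,1.11],0]]'
python3 -m pendant '[[[0,0,0],[0,0,0.12],0],[[0,0,0],[0,0,0.24],0],[[0,0,0],[0,0,0.36],0],[[0,0,0],[0,0,0.48],0],[[0,0,0],[0,0,0.6],0],[[0,0,0],[0,0,0.72],0],[[0,0,0],[0,0,0.84],0],[[0,0,0],[0,0,0.96],0],[[0,0,0],[0,0,1.08],0],[[0,0,0],[0,0,1.2],0]]'
python3 -m pendant '[[[0,0,0],[0,0,0.12],0],[[0,0,0],[0,0,0.24],0],[[0,0,0],[0,0,0.36],0],[[0,0,0],[0,0,0.48],0],[[0,0,0],[0,0,0.6],0],[[0,0,0],[0,0,0.72],0],[[0,0,0],[0,0,0.79],0],[[0,0,0],[0,0,0.8316],0],[[0,0,0],[0,0,0.8316],0]]'
python3 - <<'E'
from h import *
o=get_obs();print(o['contact_force'],o['moment'],np.round(o['joint_positions'],2))
R=np.c_[np.cross(SR[:,2],SR[:,0]),SR[:,2],SR[:,0]]
# home tool pos (559.8,319.5,291.7); back to pull pose
print(rel([559.8,268.4,385],R))
E
```

```text
time: 5.03
tool_pos: [559.8, 149.3, 470.9]
tcp_rot: [-3.141, -0.002, 3.141]
contact_force: [0.2, -0.4, -2.9]
grip_width: 10.1
time: 5.87
tool_pos: [559.8, 150.4, 470.7]
tcp_rot: [-3.138, 0.001, 2.027]
contact_force: [-0.3, -1.0, -3.6]
grip_width: 9.8
time: 6.7
tool_pos: [559.8, 150.4, 470.7]
tcp_rot: [3.142, 0.003, 0.827]
contact_force: [0.5, -0.5, -2.8]
grip_width: 10.0
time: 7.45
tool_pos: [559.8, 150.4, 470.8]
tcp_rot: [3.139, 0.002, -0.0]
contact_force: [-0.3, 0.7, -2.9]
grip_width: 9.8
[-0.27119082  0.71935282 -2.9462969 ] [-0.06898509  0.16984091 -0.02196841] [ 0.13  0.41  1.24 -0.    1.49  1.7 ]
([0.0002, -0.1182, 0.0855], [-0.696, 0.002, 0.0005])
```

```bash
python3 -m pendant '[[[0,-0.005,0.003],[-0.08,0,0],0],[[0,-0.012,0.008],[-0.18,0,0],0],[[0,-0.022,0.016],[-0.28,0,0],0],[[0,-0.04,0.029],[-0.38,0,0],0],[[0,-0.06,0.043],[-0.48,0,0],0],[[0,-0.08,0.058],[-0.58,0,0],0],[[0,-0.1,0.072],[-0.65,0,0],0],[[0,-0.113,0.082],[-0.69,0,0],0],[[0,-0.118,0.0855],[-0.697,0.001,0],0],[[0,-0.118,0.0855],[-0.697,0.001,0],0]]'
python3 -m pendant '[[[0,0,0],[0,0,0],0],[[0,0,0],[0,0,0],0],[[0,0,0],[0,0,0],0]]'
python3 - <<'E'
from h import *
o=get_obs();print(o['contact_force'],o['moment'],np.round(o['joint_positions'],2),o["tcp_rot"])
R=np.c_[np.cross(SR[:,2],SR[:,0]),SR[:,2],SR[:,0]]
print(rel([559.8,268.4,385],R))
for n in("top","side"):
  c=capture(n);cv2.imwrite(f"pics/flip_{n}.png",c["color"][:,:,::-1])
a=cv2.imread("pics/flip_top.png")[180:260,180:260];b=cv2.imread("pics/pull_top.png")[180:260,180:260]
cv2.imwrite("pics/flip.png",np.hstack([cv2.resize(a,(400,400),interpolation=2),cv2.resize(b,(400,400),interpolation=2)]))
E
```

```text
time: 8.28
tool_pos: [559.5, 269.5, 384.3]
tcp_rot: [2.444, 0.002, 0.004]
contact_force: [0.3, 0.0, -2.5]
grip_width: 10.0
time: 8.53
tool_pos: [560.1, 266.7, 387.7]
tcp_rot: [2.446, -0.003, -0.001]
contact_force: [0.4, -0.4, -3.3]
grip_width: 10.0
[ 0.36363906 -0.38111489 -3.33897982] [0.78182832 0.17555518 0.03131194] [ 0.45  0.64  1.17 -0.62  1.66  2.07] [ 2.44607439e+00 -2.98733148e-03 -8.56370987e-04]
([-0.0003, -0.0031, 0.001], [-0.0026, -0.0017, -0.0026])
```

View pics/flip.png

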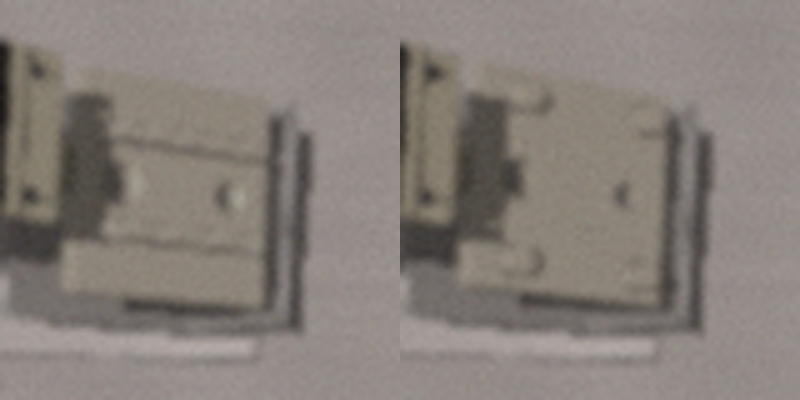

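```bash
python3 -m pendant '[[[0,0,0],[0,0,0],0],[[0,0,0],[0,0,0],0],[[0,0,0],[0,0,0],0],[[0,0,0],[0,0,0],0]]'
python3 - <<'E'
from h import *
R=np.c_[np.cross(SR[:,2],SR[:,0]),SR[:,2],SR[:,0]]
print(rel(np.array([559.85,319.5,291.7])+40*SR[:,2]-1*SR[:,0],R))
E
```

```text
time: 8.97
tool_pos: [559.8, 267.6, 386.5]
tcp_rot: [2.445, -0.001, 0.0]
contact_force: [-0.4, -0.2, -3.5]
grip_width: 10.0
([-0.0001, -0.0606, 0.0384], [-0.0015, -0.0011, -0.0007])
```

```bash
python3 -m pendant '[[[0,-0.01,0.006],[0,0,0],0],[[0,-0.022,0.014],[-0.001,-0.001,0],0],[[0,-0.034,0.022],[-0.001,-0.001,0],0],[[0,-0.046,0.029],[-0.001,-0.001,0],0],[[0,-0.055,0.035],[-0.001,-0.001,0],0],[[0,-0.06,0.038],[-0.001,-0.001,0],0],[[0,-0.0606,0.0384],[-0.001,-0.001,0],0],[[0,-0.0606,0.0384],[-0.001,-0.001,0],0],[[0,-0.0606,0.0384],[-0.001,-0.001,0],0],[[0,-0.0606,0.0384],[-0.001,-0.001,0],0]]'
python3 -m pendant '[[[0,0,0],[0,0,0],0],[[0,0,0],[0,0,0],0],[[0,0,0],[0,0,0],0],[[0,0,0],[0,0,0],0]]'
python3 - <<'E'
from h import *
R=np.c_[np.cross(SR[:,2],SR[:,0]),SR[:,2],SR[:,0]];o=get_obs()
print(rel(np.array([559.85,319.5,291.7])-1*SR[:,0],R),SR.T@np.array(o["contact_force"]),o["moment"])
E
```

```text
time: 9.8
tool_pos: [560.1, 289.5, 319.0]
tcp_rot: [2.444, -0.002, -0.001]
contact_force: [-0.2, 0.3, -3.4]
grip_width: 9.7
time: 10.13
tool_pos: [559.9, 289.5, 318.4]
tcp_rot: [2.444, -0.001, -0.0]
contact_force: [0.0, 0.5, -3.9]
grip_width: 9.9
([-0.0001, -0.0401, 0.0002], [-0.0006, -0.0004, -0.0008]) [ 2.62126427  0.02878508 -2.90589222] [0.79436796 0.1409999  0.0045452 ]
```

```bash
cat > f.py <<'E'
from h import *
o=get_obs();p,_=cur(o)
print("slopeF",(SR.T@np.array(o["contact_force"])).round(1),"M",np.round(o["moment"],2),"off from home (slope)",(SR.T@(p-[559.85,319.5,291.7])).round(1),o["grip_width"].__round__(1))
E
python3 -m pendant '[[[0,-0.006,0],[0,0,0],0],[[0,-0.014,0],[0,0,0],0],[[0,-0.022,0],[0,0,0],0],[[0,-0.025,0],[0,0,0],0],[[0,-0.025,0],[0,0,0],0],[[0,-0.025,0],[0,0,0],0]]' >/dev/null; python3 f.py
python3 -m pendant '[[[0,-0.002,0],[0,0,0],0],[[0,-0.004,0],[0,0,0],0],[[0,-0.005,0],[0,0,0],0],[[0,-0.005,0],[0,0,0],0]]' >/dev/null; python3 f.py
python3 -m pendant '[[[0,-0.001,0],[0,0,0],0],[[0,-0.002,0],[0,0,0],0],[[0,-0.003,0],[0,0,0],0],[[0,-0.003,0],[0,0,0],0]]' > /dev/null; python3 f.py
```

```text
slopeF [ 2.1  0.6 -2.5] M [0.81 0.14 0.01] off from home (slope) [-0.8 -0.  14.3] 9.5
slopeF [ 2.7  0.4 -2.2] M [0.78 0.15 0.04] off from home (slope) [-1.   0.   9.7] 9.7
slopeF [2.9 1.1 1.8] M [-0.15 -0.03  0.15] off from home (slope) [-1.1  0.3  7.4] 9.8
```

```bash
python3 -m pendant '[[[0,-0.001,0],[0,0,0],0],[[0,-0.002,0],[0,0,0],0],[[0,-0.002,0],[0,0,0],0],[[0,-0.002,0],[0,0,0],0]]' >/dev/null; python3 f.py
python3 -m pendant '[[[0,-0.001,0],[0,0,0],0],[[0,-0.002,0],[0,0,0],0],[[0,-0.002,0],[0,0,0],0],[[0,-0.002,0],[0,0,0],0]]' > /dev/null; python3 f.py
```

```text
slopeF [1.5 1.8 7.1] M [-1.01 -0.21  0.17] off from home (slope) [-1.1  0.6  6.3] 9.6
slopeF [2.2 5.4 0.3] M [ 0.26 -0.77  0.74] off from home (slope) [-1.4  1.   3.7] 10.2
```

```bash
python3 -m pendant '[[[0.0005,0,0],[0,0,0],0],[[0.001,0,0],[0,0,0],0],[[0.001,0,0],[0,0,0],0],[[0.001,0,0],[0,0,0],0]]' >/dev/null; python3 f.py
python3 -m pendant '[[[0,-0.001,0],[0,0,0],0],[[0,-0.002,0],[0,0,0],0],[[0,-0.003,0],[0,0,0],0],[[0,-0.003,0],[0,0,0],0],[[0,-0.003,0],[0,0,0],0]]' > /dev/null; python3 f.py
```

```text
slopeF [1.4 5.1 0.9] M [ 0.27 -0.69  0.66] off from home (slope) [-1.3  1.5  3.1] 9.9
slopeF [2.1 4.9 2.5] M [-0.06 -0.82  0.71] off from home (slope) [-1.3  1.6  0.3] 9.7
```

```bash
python3 -m pendant '[[[0.0005,0,0],[0,0,0],0],[[0.001,0,0],[0,0,0],0],[[0.0015,0,0],[0,0,0],0],[[0.0015,0,0],[0,0,0],0]]' >/dev/null; python3 f.py
python3 -m pendant '[[[0,-0.001,0],[0,0,0],0],[[0,-0.0015,0],[0,0,0],0],[[0,-0.0015,0],[0,0,0],0],[[0,-0.0015,0],[0,0,0],0]]' > /dev/null; python3 f.py
```

```text
slopeF [-1.5 -0.6  4.1] M [-0.45 -0.13 -0.07] off from home (slope) [-1.2  2.3  0.1] 9.7
slopeF [-2.6 -0.9  9.5] M [-1.34 -0.01 -0.15] off from home (slope) [-1.3  2.4 -0.5] 9.9
```

```bash
python3 -m pendant '[[[0,0.0008,0],[0,0,0],0],[[0,0.0008,0],[0,0,0],0.011],[[0,0.0008,0],[0,0,0],0.014],[[0,0.0008,0],[0,0,0],0.02],[[0,0.0008,0],[0,0,0],0.04],[[0,0.0008,0],[0,0,0],0.04],[[0,0.0008,0],[0,0,0],0.04]]'; python3 f.py
python3 -m pendant '[[[0,0,-0.01],[0,0,0],0.04],[[0,0,-0.03],[0,0,0],0.04],[[0,0,-0.06],[0,0,0],0.04],[[0,0,-0.1],[0,0,0],0.06],[[0,0,-0.13],[0,0,0],0.09],[[0,0,-0.13],[0,0,0],0.09],[[0,0,-0.13],[0,0,0],0.09]]'; python3 f.py
python3 - <<'E'
from h import *
for n in("top","side"):
  c=capture(n);cv2.imwrite(f"pics/seat_{n}.png",c["color"][:,:,::-1])
a=cv2.imread("pics/seat_top.png")[180:260,165:245];b=cv2.imread("pics/seat_side.png")[290:390,210:310]
cv2.imwrite("pics/seat.png",np.hstack([cv2.resize(a,(400,400),interpolation=2),cv2.resize(b,(400,400),interpolation=2)]))
E
```

```text
time: 13.97
tool_pos: [562.3, 321.0, 291.5]
tcp_rot: [2.444, 0.0, -0.0]
contact_force: [0.2, 0.1, 0.9]
grip_width: 35.1
slopeF [-0.7  0.2  0.5] M [ 0.38  0.14 -0.06] off from home (slope) [-0.8  2.4 -1.3] 35.1
time: 14.55
tool_pos: [561.8, 405.7, 393.1]
tcp_rot: [2.446, -0.003, 0.002]
contact_force: [0.2, -1.0, 0.1]
grip_width: 62.5
slopeF [0.5 0.2 0.8] M [0.35 0.16 0.  ] off from home (slope) [-133.1    2.    -0.8] 62.5
```

View pics/seat.png

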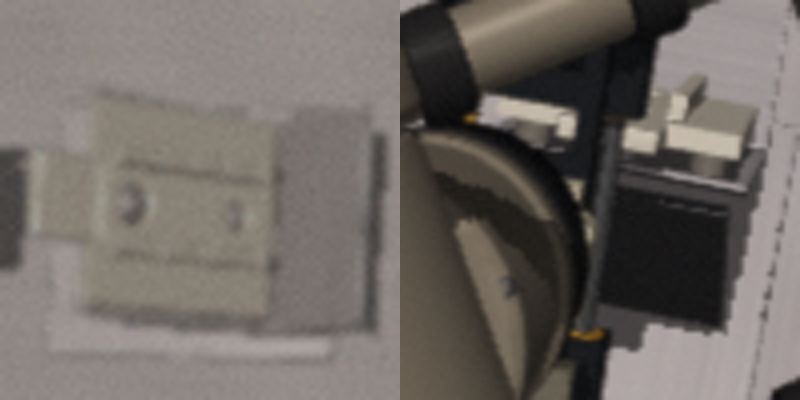

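Pins show through both holes and the ribs face outward, so the plate looks seated (top view pins at about (132,205) and (235,215) in the crop). Next I take a close crop of the slim can from the unobstructed start images.

```bash
python3 - <<'E'
import cv2,numpy as np
a=cv2.imread("pics/side0.png")[125:225,270:370];b=cv2.imread("pics/top0.png")[215:295,345:425]
cv2.imwrite("pics/can.png",np.hstack([cv2.resize(a,(400,400),interpolation=2),cv2.resize(b,(400,400),interpolation=2)]))
E
```

```text
(no output)
```

View pics/can.png

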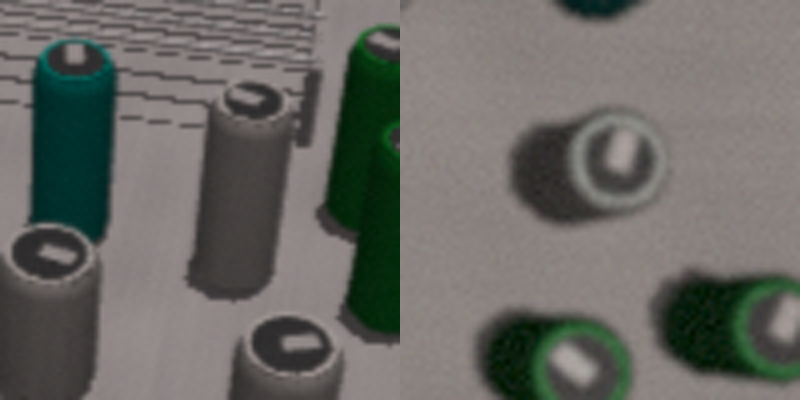

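```bash
python3 - <<'E'
from h import *
ct=capture("top");cs=capture("side")
print(onz(ct,(387.9,246.9),146).round(1),onz(cs,(332.3,150.0),146).round(1),tri([(ct,(387.9,246.9)),(cs,(332.3,150.0))]).round(1))
f=onz(cs,(270+230/4,125+298/4),0);d=ray(cs,(330,195))[1][:2];d/=np.linalg.norm(d);print("foot via side",(f[:2]+28.5*d).round(1))
for n,uv in(("green1",((590-400)/5+345-.4,365/5+215-.4)),("green2",((785-400)/5+345-.4,325/5+215-.4))):print(n,onz(ct,uv,146).round(0))
# pick pose
c=np.array([497,-334]);R=np.c_[[0,-1,0],[-1,0,0],[0,0,-1]].astype(float)
for R in(R,R@np.diag([-1,-1,1])):
  for P in([c[0],c[1],146-23+159+60],):
    print(P,rel(P,R),np.round(wrist(R,np.arctan2(P[1],P[0]),1.85),2))
Rp=np.c_[SR[:,1],np.cross(SR[:,0],SR[:,1]),SR[:,0]]
for s in(1,-1):
  y=SR[:,1]*s;Rp=np.c_[np.cross(y,SR[:,0]),y,SR[:,0]];P=sl(-52,0,54)-159*SR[:,0];w=P-100*SR[:,0]
  print(s,P.round(1),Rp.round(2).tolist(),np.round(wrist(Rp,np.arctan2(w[1],w[0]),1.87),2))
o=get_obs();print(np.round(o["joint_positions"],2),o["tool_pos"])
E
```

```text
[ 494.5 -338.9  146. ] [ 496.4 -333.3  146. ] [ 495.8 -340.1  141. ]
foot via side [ 492.9 -332.8]
green1 [ 390. -323.  146.]
green2 [ 412. -423.  146.]
[np.int64(497), np.int64(-334), 342] ([-0.0646, 0.5335, 0.5118], [0.549, -0.5453, 1.5003]) [0.   1.29 2.55]
[np.int64(497), np.int64(-334), 342] ([-0.0646, 0.5335, 0.5118], [0.5453, 0.5491, -1.501]) [ 0.    1.29 -0.59]
1 [559.8 271.3 291.3] [[-0.0, 1.0, 0.0], [0.77, 0.0, -0.64], [-0.64, 0.0, -0.77]] [-0.59  1.66  0.6 ]
-1 [559.8 271.3 291.3] [[0.0, -1.0, 0.0], [-0.77, -0.0, -0.64], [0.64, -0.0, -0.77]] [-0.59  1.66 -2.54]
[ 0.62  0.82  0.82 -0.59  1.9   2.11] [562.53488092 403.60385409 390.14531166]
```

```bash
python3 -m pendant '[[[-0.0015,0.014,0.0115],[0.013,0.013,-0.036],0.08],[[-0.0045,0.04,0.033],[0.04,0.04,-0.11],0.08],[[-0.008,0.068,0.056],[0.067,0.067,-0.187],0.08],[[-0.0115,0.097,0.079],[0.094,0.094,-0.262],0.08],[[-0.015,0.126,0.103],[0.12,0.12,-0.337],0.08],[[-0.018,0.155,0.127],[0.148,0.148,-0.41],0.08],[[-0.0215,0.184,0.15],[0.175,0.175,-0.487],0.08],[[-0.025,0.213,0.174],[0.202,0.202,-0.562],0.08],[[-0.028,0.242,0.198],[0.23,0.23,-0.637],0.08],[[-0.033,0.271,0.221],[0.256,0.256,-0.712],0.08]]'
python3 - <<'E'
from h import *
R=np.c_[[0,1,0],[1,0,0],[0,0,-1]].astype(float);print(rel([496,-336,400],R),np.round(get_obs()["joint_positions"],2))
E
```

```text
time: 15.58
tool_pos: [528.3, 52.3, 395.6]
tcp_rot: [2.773, 0.149, 0.745]
contact_force: [0.0, 0.5, 0.3]
grip_width: 79.9
([-0.2845, 0.2319, 0.1308], [0.2855, 0.2905, -0.7869]) [ 0.05  0.35  1.57 -0.42  1.12  1.01]
```

```bash
python3 -m pendant '[[[-0.0275,0.0225,0.0125],[0.027,0.027,-0.075],0.08],[[-0.055,0.045,0.025],[0.054,0.055,-0.15],0.08],[[-0.083,0.068,0.038],[0.082,0.083,-0.228],0.08],[[-0.111,0.09,0.051],[0.11,0.112,-0.305],0.08],[[-0.14,0.114,0.0645],[0.14,0.142,-0.385],0.08],[[-0.169,0.138,0.078],[0.169,0.172,-0.465],0.08],[[-0.198,0.161,0.091],[0.198,0.202,-0.545],0.08],[[-0.227,0.185,0.1045],[0.227,0.231,-0.626],0.08],[[-0.252,0.206,0.116],[0.253,0.258,-0.697],0.08],[[-0.272,0.222,0.125],[0.273,0.278,-0.752],0.08]]'
python3 -m pendant '[[[0,0,0],[0,0,0],0.08],[[0,0,0],[0,0,0],0.08],[[0,0,0],[0,0,0],0.08],[[0,0,0],[0,0,0],0.08],[[0,0,0],[0,0,0],0.08],[[0,0,0],[0,0,0],0.08]]'
python3 - <<'E'
from h import *
R=np.c_[[0,1,0],[1,0,0],[0,0,-1]].astype(float);print(rel([496,-336,340],R),np.round(get_obs()["joint_positions"],2))
c=capture("top");cv2.imwrite("pics/hov.png",c["color"][:,:,::-1])
E
```

```text
time: 16.42
tool_pos: [495.9, -320.5, 400.0]
tcp_rot: [3.129, 0.011, 1.533]
contact_force: [0.6, 0.2, -0.5]
grip_width: 80.3
time: 16.92
tool_pos: [497.8, -315.4, 401.2]
tcp_rot: [3.126, 0.013, 1.534]
contact_force: [0.8, 1.2, -0.6]
grip_width: 79.9
([-0.0198, -0.002, 0.0614], [0.015, 0.0135, -0.0363]) [-0.69  0.46  1.35 -0.    1.31 -0.66]
```

```bash
python3 -m pendant '[[[-0.01,-0.001,0.01],[0.0075,0.007,-0.018],0.08],[[-0.0198,-0.002,0.035],[0.015,0.0135,-0.0363],0.08],[[-0.0198,-0.002,0.055],[0.015,0.0135,-0.0363],0.08],[[-0.0198,-0.002,0.0614],[0.015,0.0135,-0.0363],0.08],[[-0.0198,-0.002,0.0614],[0.015,0.0135,-0.0363],0.08],[[-0.0198,-0.002,0.0614],[0.015,0.0135,-0.0363],0.08]]'
python3 - <<'E'
from h import *
R=np.c_[[0,1,0],[1,0,0],[0,0,-1]].astype(float);print(rel([496,-336,282],R))
a=capture("side")["color"][100:220,260:420]
cv2.imwrite("pics/hov.png",cv2.resize(a,None,fx=4,fy=4,interpolation=2)[:,:,::-1])
E
```

```text
time: 17.47
tool_pos: [496.0, -336.9, 340.4]
tcp_rot: [3.141, 0.0, 1.57]
contact_force: [-0.0, -0.5, 0.5]
grip_width: 79.6
([0.0009, -0.0, 0.0584], [0.0001, 0.0001, -0.0009])
```

View pics/hov.png

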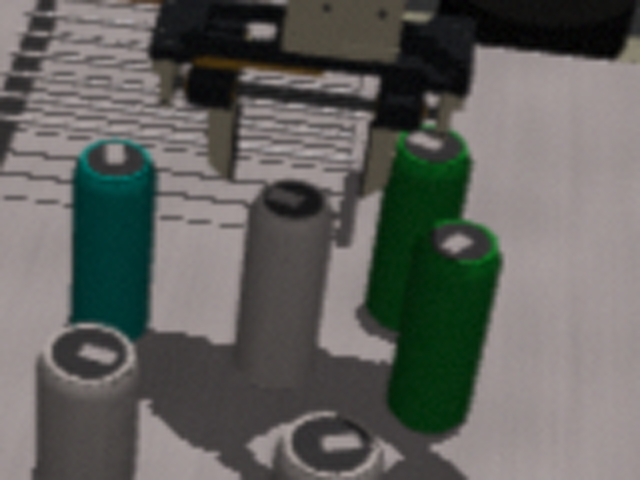

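The fingers straddle the chosen tall grey can (lid at crop (291,199)), and the green and turquoise cans are clear. I descend and grip.

```bash
python3 -m pendant '[[[0,0,0.012],[0,0,0],0.08],[[0,0,0.03],[0,0,0],0.08],[[0,0,0.048],[0,0,0],0.08],[[0,0,0.058],[0,0,0],0.08],[[0,0,0.0584],[0,0,0],0.075],[[0,0,0.0584],[0,0,0],0.068],[[0,0,0.0584],[0,0,0],0.062],[[0,0,0.0584],[0,0,0],0.058],[[0,0,0.0584],[0,0,0],0.04],[[0,0,0.0584],[0,0,0],0.04]]'
python3 -m pendant '[[[0,0,0],[0,0,0],0.03],[[0,0,0],[0,0,0],0.03],[[0,0,0],[0,0,0],0.03],[[0,0,0],[0,0,0],0.03]]'; python3 -c "
from h import *
o=get_obs();print(o['contact_force'],o['moment'])"
python3 -m pendant '[[[0,0,-0.005],[0,0,0],0.03],[[0,0,-0.015],[0,0,0],0.03],[[0,0,-0.03],[0,0,0],0.03],[[0,0,-0.055],[0,0,0],0.03],[[0,0,-0.085],[0,0,0],0.03],[[0,0,-0.115],[0,0,0],0.03],[[0,0,-0.135],[0,0,0],0.03],[[0,0,-0.145],[0,0,0],0.03],[[0,0,-0.148],[0,0,0],0.03]]'
python3 - <<'E'
from h import *
R=np.c_[[0,1,0],[1,0,0],[0,0,-1]].astype(float);print(rel([561,120,450],R),np.round(get_obs()["joint_positions"],2))
E
```

```text
time: 18.35
tool_pos: [496.0, -337.4, 282.6]
tcp_rot: [3.14, 0.001, 1.569]
contact_force: [1.2, 0.5, 4.9]
grip_width: 56.4
time: 18.68
tool_pos: [496.0, -337.4, 282.6]
tcp_rot: [3.14, 0.002, 1.569]
contact_force: [0.8, 0.5, 5.8]
grip_width: 56.2
[0.75016204 0.53208719 5.78797518] [-0.00858866  0.00264331 -0.05608938]
time: 19.43
tool_pos: [495.6, -337.2, 431.3]
tcp_rot: [3.14, 0.002, 1.569]
contact_force: [-0.2, 0.5, -3.5]
grip_width: 56.1
([0.4572, 0.0648, -0.0194], [0.0018, 0.0018, -0.0014]) [-0.73  0.46  1.26 -0.    1.41 -0.72]
```

```bash
python3 -m pendant '[[[0.012,0.002,-0.01],[0,0,0],0.03],[[0.036,0.006,-0.015],[0,0,0],0.03],[[0.07,0.012,-0.019],[0,0,0],0.03],[[0.108,0.019,-0.019],[0,0,0],0.03],[[0.147,0.026,-0.019],[0,0,0],0.03],[[0.186,0.034,-0.019],[0,0,0],0.03],[[0.225,0.041,-0.019],[0,0,0],0.03],[[0.264,0.048,-0.019],[0,0,0],0.03],[[0.3,0.055,-0.019],[0,0,0],0.03],[[0.33,0.06,-0.019],[0,0,0],0.03]]'
python3 -m pendant '[[[0.017,0.0035,0],[0,0,0],0.03],[[0.024,0.0054,0],[0,0,0],0.03],[[0.027,0.0054,0],[0,0,0],0.03],[[0.027,0.0054,0],[0,0,0],0.03],[[0.027,0.0054,0],[0,0,0],0.03],[[0.027,0.0054,0],[0,0,0],0.03]]'
python3 - <<'E'
from h import *
S0=SO+[1.2,0,0];y=SR[:,1];Rp=np.c_[np.cross(y,SR[:,0]),y,SR[:,0]]
P=S0+SR@[-63.6-159,0,94];print(P.round(1),rel(P,Rp),np.round(get_obs()["joint_positions"],2))
E
```

```text
time: 20.27
tool_pos: [555.8, -3.9, 447.0]
tcp_rot: [-3.138, -0.002, 1.571]
contact_force: [0.7, -0.5, -4.6]
grip_width: 56.3
time: 20.77
tool_pos: [561.5, 18.5, 448.1]
tcp_rot: [-3.141, 0.0, 1.568]
contact_force: [-1.2, -0.5, -3.2]
grip_width: 56.2
[561.  248.1 325.9] ([0.2296, -0.0011, 0.1222], [-0.0019, -0.6979, -0.0026]) [-0.1   0.38  1.34 -0.    1.42 -0.1 ]
```

```bash
python3 -m pendant '[[[0.005,0,-0.01],[0,-0.06,0],0.03],[[0.015,0,-0.01],[0,-0.14,0],0.03],[[0.03,0,-0.01],[0,-0.23,0],0.03],[[0.05,0,-0.005],[0,-0.32,0],0.03],[[0.075,0,0.01],[0,-0.41,0],0.03],[[0.1,0,0.025],[0,-0.5,0],0.03],[[0.125,0,0.04],[-0.001,-0.58,0],0.03],[[0.15,-0.001,0.06],[-0.001,-0.65,-0.002],0.03],[[0.17,-0.001,0.075],[-0.002,-0.69,-0.0026],0.03],[[0.185,-0.001,0.09],[-0.002,-0.698,-0.0026],0.03]]'
python3 -m pendant '[[[0,0,0],[0,0,0],0.03],[[0,0,0],[0,0,0],0.03],[[0,0,0],[0,0,0],0.03],[[0,0,0],[0,0,0],0.03]]'
python3 - <<'E'
from h import *
S0=SO+[1.2,0,0];y=SR[:,1];Rp=np.c_[np.cross(y,SR[:,0]),y,SR[:,0]]
P=S0+SR@[-63.6-159,0,94];o=get_obs();print(P.round(1),rel(P,Rp),o["contact_force"],o["moment"],np.round(o["joint_positions"],2))
for n in("top","side"):
  c=capture(n);cv2.imwrite(f"pics/pre_{n}.png",c["color"][:,:,::-1])
a=cv2.imread("pics/pre_top.png")[180:260,165:265];b=cv2.imread("pics/pre_side.png")[270:390,200:320]
cv2.imwrite("pics/pre.png",np.hstack([cv2.resize(a,(500,400),interpolation=2),cv2.resize(b,(300,300),interpolation=2).copy() if 0 else cv2.copyMakeBorder(cv2.resize(b,(300,300),interpolation=2),0,100,0,0,0)]))
E
```

```text
time: 21.6
tool_pos: [560.9, 205.8, 356.9]
tcp_rot: [-3.141, 0.699, 1.573]
contact_force: [0.1, 0.7, -4.2]
grip_width: 56.3
time: 21.93
tool_pos: [561.3, 203.4, 359.6]
tcp_rot: [3.138, 0.697, 1.568]
contact_force: [-0.6, -0.6, -4.1]
grip_width: 56.3
[561.  248.1 325.9] ([0.0559, -0.0004, -0.0029], [0.0019, -0.0011, -0.002]) [-0.55630447 -0.56822865 -4.10930989] [ 0.85728053  0.00425021 -0.00148908] [ 0.36  0.6   1.31 -0.65  1.52  0.49]
```

View pics/pre.png

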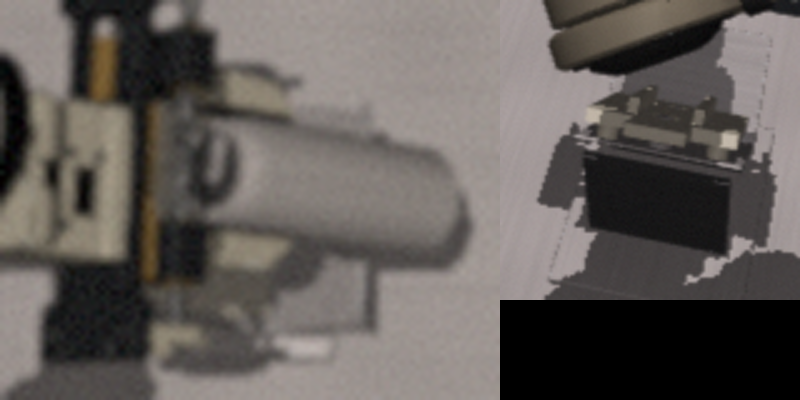

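```bash
cat > f2.py <<'E'
from h import *
o=get_obs();p,R=cur(o);S0=SO+[1.2,0,0];g=SR.T@(p+159*R[:,2]-S0)
print("slopeF",(SR.T@np.array(o["contact_force"])).round(1),"M",np.round(o["moment"],2),"grasp in slope",g.round(1),"foot x nominal",(g[0]+123.6).round(1),"w",round(o["grip_width"],1))
E
python3 f2.py
python3 -m pendant '[[[0.01,-0.0004,-0.003],[0.0019,-0.0011,-0.002],0.03],[[0.03,-0.0004,-0.003],[0.0019,-0.0011,-0.002],0.03],[[0.05,-0.0004,-0.003],[0.0019,-0.0011,-0.002],0.03],[[0.07,-0.0004,-0.003],[0.0019,-0.0011,-0.002],0.03],[[0.08,-0.0004,-0.003],[0.0019,-0.0011,-0.002],0.03],[[0.086,-0.0004,-0.003],[0.0019,-0.0011,-0.002],0.03],[[0.086,-0.0004,-0.003],[0.0019,-0.0011,-0.002],0.03],[[0.086,-0.0004,-0.003],[0.0019,-0.0011,-0.002],0.03]]' >/dev/null; python3 f2.py
python3 -m pendant '[[[0.001,0,0],[0,0,0],0.03],[[0.003,0,0],[0,0,0],0.03],[[0.005,0,0],[0,0,0],0.03],[[0.005,0,0],[0,0,0],0.03]]' >/dev/null; python3 f2.py
```

```text
slopeF [ 3.  -0.4 -2.4] M [ 0.94  0.04 -0.02] grasp in slope [-60.7   0.5 149.5] foot x nominal 62.9 w 56.1
slopeF [ 3.1  0.8 -2.7] M [0.89 0.09 0.07] grasp in slope [-63.8  -0.5  62.7] foot x nominal 59.8 w 56.1
slopeF [ 3.7 -1.2 -2.1] M [0.93 0.07 0.01] grasp in slope [-63.6  -0.7  57.3] foot x nominal 60.0 w 56.4
```

```bash
python3 -m pendant '[[[0.001,0.0005,0],[0,0,0],0.03],[[0.002,0.0005,0],[0,0,0],0.03],[[0.002,0.0005,0],[0,0,0],0.03],[[0.002,0.0005,0],[0,0,0],0.03]]' >/dev/null; python3 f2.py
python3 -m pendant '[[[0.001,0,0],[0,0,0],0.03],[[0.002,0,0],[0,0,0],0.03],[[0.002,0,0],[0,0,0],0.03]]' >/dev/null; python3 f2.py
python3 -m pendant '[[[0.001,0,0],[0,0,0],0.03],[[0.002,0,0],[0,0,0],0.03],[[0.002,0,0],[0,0,0],0.03]]' >/dev/null; python3 f2.py
```

```text
slopeF [ 3.9 -0.3 -2.4] M [0.9  0.08 0.02] grasp in slope [-63.6  -0.2  55.2] foot x nominal 60.0 w 56.3
slopeF [ 3.2 -2.8  2. ] M [-0.12  0.33 -0.27] grasp in slope [-63.6  -0.4  54.1] foot x nominal 60.0 w 56.3
slopeF [ 2.2 -3.3  9.5] M [-1.19  0.44 -0.51] grasp in slope [-63.7  -0.5  53.5] foot x nominal 59.9 w 56.2
```

```bash
python3 -m pendant '[[[-0.001,-0.0005,0],[0,0,0],0.03],[[-0.0015,-0.001,0.001],[0,0,0],0.03],[[-0.0015,-0.001,0.003],[0,0,0],0.03],[[-0.0015,-0.001,0.005],[0,0,0],0.03],[[-0.0015,-0.001,0.007],[0,0,0],0.03],[[-0.0015,-0.001,0.007],[0,0,0],0.03],[[-0.0015,-0.001,0.007],[0,0,0],0.03]]' >/dev/null; python3 f2.py
python3 -m pendant '[[[0,0,0.001],[0,0,0],0.03],[[0,0,0.002],[0,0,0],0.03],[[0,0,0.002],[0,0,0],0.03]]' >/dev/null; python3 f2.py
python3 -m pendant '[[[0,0,0.001],[0,0,0],0.03],[[0,0,0.0015],[0,0,0],0.03],[[0,0,0.0015],[0,0,0],0.03]]' >/dev/null; python3 f2.py
```

```text
slopeF [-2.9 -0.2  6.2] M [-0.65  0.05 -0.02] grasp in slope [-57.3  -0.7  53.5] foot x nominal 66.3 w 56.2
slopeF [-4.5 -0.9  4.5] M [-0.68  0.1  -0.03] grasp in slope [-55.5  -0.7  53.5] foot x nominal 68.1 w 56.4
slopeF [-5.4 -0.6  5.6] M [-0.67  0.16 -0.04] grasp in slope [-54.1  -0.7  53.5] foot x nominal 69.5 w 56.1
```

```bash
python3 -m pendant '[[[-0.0005,0,0.001],[0,0,0],0.03],[[-0.0005,0,0.001],[0,0,0],0.03],[[-0.0005,0,0.001],[0,0,0],0.03]]' >/dev/null; python3 f2.py
python3 -m pendant '[[[0,0,0.001],[0,0,0],0.03],[[0,0,0.001],[0,0,0],0.03],[[0,0,0.001],[0,0,0],0.03]]' >/dev/null; python3 f2.py
```

```text
slopeF [-6.5 -0.6  4.6] M [-0.38  0.26 -0.04] grasp in slope [-53.4  -0.7  53.6] foot x nominal 70.2 w 56.0
slopeF [-11.1  -2.5   3.2] M [-0.43  0.51 -0.34] grasp in slope [-53.3  -0.7  53.6] foot x nominal 70.3 w 56.3
```

```bash
python3 -m pendant '[[[0,0,-0.0008],[0,0,0],0.03],[[0,0,-0.0008],[0,0,0],0.055],[[0,0,-0.0008],[0,0,0],0.058],[[0,0,-0.0008],[0,0,0],0.06],[[0,0,-0.0008],[0,0,0],0.065],[[0,0,-0.0008],[0,0,0],0.075],[[0,0,-0.0008],[0,0,0],0.085],[[0,0,-0.0008],[0,0,0],0.085],[[0,0,-0.0008],[0,0,0],0.085],[[0,0,-0.0008],[0,0,0],0.085]]'; python3 f2.py
python3 -m pendant '[[[0,0,-0.01],[0,0,0],0.085],[[0,0,-0.03],[0,0,0],0.085],[[0,0,-0.06],[0,0,0],0.085],[[0,0,-0.09],[0,0,0],0.085],[[0,0,-0.12],[0,0,0],0.085],[[0,0,-0.145],[0,0,0],0.085],[[0,0,-0.15],[0,0,0],0.085],[[0,0,-0.15],[0,0,0],0.085]]'; python3 f2.py
python3 - <<'E'
from h import *
for n in("top","side"):
  c=capture(n);cv2.imwrite(f"pics/end_{n}.png",c["color"][:,:,::-1])
a=cv2.imread("pics/end_top.png")[180:260,165:265];b=cv2.imread("pics/end_side.png")[270:390,200:320]
cv2.imwrite("pics/end.png",np.hstack([cv2.resize(a,(500,400),interpolation=2),cv2.copyMakeBorder(cv2.resize(b,(300,300),interpolation=2),0,100,0,0,0)]))
E
```

```text
time: 26.28
tool_pos: [559.9, 271.9, 290.6]
tcp_rot: [-3.139, 0.699, 1.574]
contact_force: [0.0, -0.2, 0.7]
grip_width: 84.3
slopeF [-0.4  0.   0.6] M [ 0.36  0.01 -0.04] grasp in slope [-51.8  -1.2  53.2] foot x nominal 71.8 w 84.3
time: 26.95
tool_pos: [559.5, 369.5, 406.9]
tcp_rot: [3.14, 0.697, 1.574]
contact_force: [-0.6, -0.5, 0.1]
grip_width: 85.0
slopeF [ 0.3 -0.6  0.4] M [ 0.34  0.03 -0.03] grasp in slope [-203.7   -1.    52.8] foot x nominal -80.1 w 85.0
```

View pics/end.png

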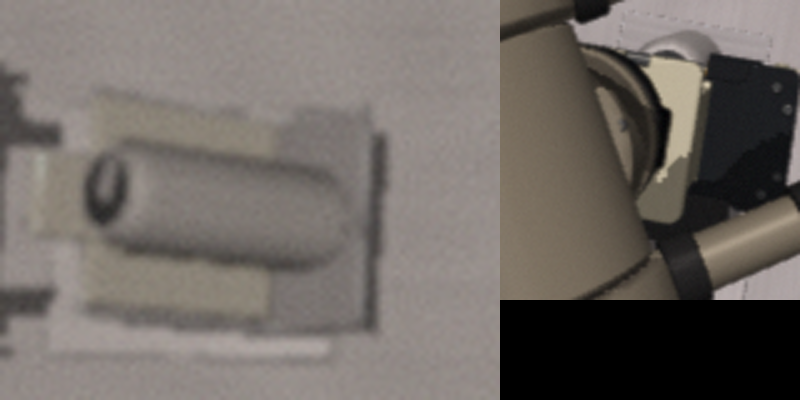

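```bash
python3 - <<'E'
from h import *
c=capture("top");S0=SO+[1.2,0,0]
f=lambda p:((proj(c,S0+SR@np.array(p,float))-[165,180]+.5)*5-.5).round(0)
print("lid",f((-76,0,54)),"foot bottom far edge",f((70,0,82.5)),"tab end L/R",f((-94,22,22)),f((-94,-22,22)),"slab bottom corners",f((61,55,22)),f((61,-55,22)))
d=[cv2.absdiff(cv2.imread("pics/top0.png"),cv2.imread("pics/end_top.png"))[s].max() for s in(np.s_[195:225,322:350],np.s_[250:280,305:332],np.s_[135:175,162:200])];print("bystander px diff",d)
E
```

```text
lid [101. 186.] foot bottom far edge [352. 213.] tab end L/R [ 37. 145.] [ 32. 230.] slab bottom corners [272. 123.] [264. 315.]
bystander px diff [np.uint8(17), np.uint8(19), np.uint8(24)]
```

```bash
python3 -c "
from plant import close_job,get_obs
print(get_obs()['time']);print(close_job())"
```

```text
27.1
the job is handed in; nothing more can be done
None
```

I turned the plate over, seated it back on both pins with the ribs outward and the tab up, laid the slim can in the cradle, and let go. I handed the job in at 27.1 s; it reports no verdict.

- **Plate:** I gripped it by the tab, pulled it 100 mm off the pins and made the half turn with the tool vertical. On re-seating I felt up to 5.4 N sideways, so I shifted it about 2.5 mm toward +y of the slope, and the force dropped. The tool then stopped within 0.5 mm of its starting height above the panel with 9.5 N of back force, and the top view showed both pins in their holes.
- **Can:** It touched the ribs at a slope z of about 54 mm. On the ledge the force rose to 11 N with the foot at a computed slope x of about 70 mm.
- **Last picture (top view):** Plate corners, tab and the can's foot edge matched the expected positions to about 1 pixel (3 mm).
- **Bystanders:** The squat cans and the bottle showed no change beyond image noise.

**Disagreements:**
- The can's lid sat about 1.2 pixels (roughly 3 mm) from where I expected it. I put this down to a rough lid estimate, because the foot edge and the forces agreed.
- The top and side cameras differed by 4 to 6 mm in y, so I averaged them; contact then confirmed the position.
- In the final side view the arm hid the rest, so the end check there relies on the top view and the forces.

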